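# Seat the blank and check the spade bit over it

## Robot

A 6-joint arm with a two-finger parallel gripper is mounted at the origin on the work surface. World frame = base frame: x ahead of the robot, y to its left, z up, the work surface at z = 0. Lengths are in mm, angles in rad, forces in N, time in s.
With the tool pointing down it reaches from about 325 to 750 mm from the base axis. Payload 7.6 kg.
Tool frame: the origin (TCP) lies between the finger pads; the fingertips stand 11 mm ahead of it and the grasp point (between the pads) lies 8 mm behind it; z points along the fingers, y is the line along which they close (so a half turn about z gives the same grasp; the last joint's range is limited). The gripper opens to 85 mm and grips with 20 to 120 N. Pads are 22 mm wide; open, the fingers measure 114 mm over their backs; the gripper's body (76 mm by 85 mm) begins 54 mm behind the grasp point. The pads swing forward as they close: fully open they stand 13 mm farther back than shut.
Start: joints at [-0.07, 0.052, 1.401, -0, 1.689, -0.07], TCP at [525.019, 0.022, 242.323] pointing down, gripper open.
Joint ranges: [-2.9, 2.9], [-0.91, 2.17], [0.12, 2.37], [-1.06, 4.2], [0.26, 2.73], [-2.93, 2.93]. Speed limits (rad/s): [2.57, 2.57, 3.01, 3.14, 3.14, 3.14].

## Interface

Orientations are given as a unit quaternion [w, x, y, z].
In Python, from station import manip gives the robot as it stands.
- The arm moves only by the tool step_arm, never from a script. Its argument "moves" is a list of rows, each a list of 3 entries, a list of its own where there are three numbers: the shift along the tool's x, y, z scaled (see below), then the turn about the tool's z scaled (see below), then the opening, from -1 (shut) to 1 (fully open). A call has 1 to 10 rows; each row is the pose to reach, as a shift and turn from the pose commanded when the call began, along the tool's axes at that moment; what a row does not reach only later rows make up. The controller multiplies each number of a shift by 80 mm and each number of a turn by 120 degrees. A row lasts 1/8 s, in which the tool goes at most 62.5 mm and 10.7 degrees, less where a joint would pass 70% of its speed; a pose out of reach is approached as far as the arm can. A call with a number of a shift or a turn outside -1 to 1 is refused whole. A call with a gripper value outside its range is refused whole. The fingers move at their own pace and stop on an object; the grip force is fixed at half the most. Time passes only in rows, so rows that repeat a pose let the fingers close. It gives the time, the measured TCP pose, the force, the opening and the grip force at its end, in the units of the state.
- manip.get_state(): the state, without advancing time (a new reading comes with each control period).
- manip.snapshot(name): name is "scene" or "side" or "wrist"; returns (picture, depth): 420x560x3 uint8, blue, green, red; 420x560 float32, mm along the optical axis (not along the pixel's ray), 0 where there is no reading.
- manip.camera_info(name): a dict with "mtx" (3x3 intrinsics, pixels), "D" ([k1, k2, p1, p2, k3] as OpenCV has them; the pictures are not rectified), "camera_from_world" (4x4, takes a point from world to camera coordinates). Camera axes: x right, y down, z forward; pixel columns grow to the right and rows downward; lengths in mm; the calibration is good to about 2 mm. A picture is of the moment at which its call begins: read the wrist's pose just before it. camera_info takes no time and is no camera call; for the wrist camera it gives the pose at the moment of the call.
- manip.finish_job(): hands the job in; it is judged then, once.
The state is a dict: "t": time; "joints": joint angles; "joint_velocities": joint speeds; "joint_efforts": joint torques, N m; "eef_pos": TCP position; "ee_rot": TCP orientation; "wrist_force": force on the tool from outside, world axes, zero at the start; "moment": the same for the moment, N m; "opening": finger opening in mm; "gripper_force": force on a finger pad.
Only numpy, scipy, OpenCV 4.12 (cv2) and the standard library are available. Lean on these libraries where they do the work, as an engineer would, in place of code of your own. Each camera call takes 0.05 s, during which the arm holds its last target. There are 200 camera calls.

## Task

First seat the round wooden blank fully home in the round pocket of the drilling jig and let go of it. Then draw the spade bit with the widest blade out of the slanted rack, turn it level and finish while still holding it in the air, level and still, with its blade right above the middle of the seated blank and at least 12 cm above the bench, so that the two can be compared. Leave the other two bits standing in the rack and the square offcut where it lies.

Things in the scene. Friction and masses are not known exactly. Their poses are not given: they have to be found in the camera images.
- blank_center (a point): centre of the round MDF blank, a disc 50 mm in diameter and 25 mm thick, 40 g, lying flat on the bench; z along its axis. The point is 12.5 mm above its underside
- round_pocket (a point): centre of the floor of the round pocket in the drilling jig, 14 mm above the bench; the pocket is 54 mm across and 10 mm deep, so the blank (2 mm play all round) stands 15 mm proud of the jig when home. z up, y points from the round pocket to the square one
- jig: drilling jig, a flat wooden block 110 mm (its x) by 170 mm (its y) by 24 mm high, fixed to the bench; origin at the centre of its underside. The round pocket is at y = -40 mm and a square pocket (54 mm wide, 10 mm deep, not wanted) at y = +40 mm. It may stand left or right of the robot's middle, the rack being on the other side
- rack: wooden bit rack, fixed, 250 mm wide (its y), 125 mm deep (its x, pointing away from the robot), 91 mm high; origin at the centre of its underside. Its slanted face looks up and towards the robot and has three square holes (12 mm wide, 40 mm deep along the bits) at y = -80, 0 and +80 mm; any bit may be in any hole
- wide_bit_grip (a point): point on the hexagonal shank (10 mm across flats, flats facing y) of the widest spade bit, 75 mm from its foot and 35 mm out of the hole: a good place to grip. z runs along the bit from foot to blade, y across the blade. It leans back in the rack about 45 deg from vertical, blade end up and towards the robot side of the rack; draw it out along its own z, 40 mm clears the hole
- wide_bit_blade (a point): centre of the blade of the widest bit, 58 mm from the grip point along the bit; same axes
- wide_bit: the widest bit as a whole, bare steel, 161 mm long, 130 g: shank 112 mm long, then a flat blade 38 mm wide, 4 mm thick, spanning 112 to 154 mm from the foot; origin at the centre of the foot, 75 mm from the grip point, same axes
- blank: the round blank as a whole; origin at the centre of its underside, z along its axis
- middle_bit_grip (a point): spade bit of bare steel, blade 27 mm wide, otherwise like the wide one (same length, shank and lean); its point on the shank 75 mm from the foot
- narrow_bit_grip (a point): spade bit of bare steel, blade 18 mm wide, otherwise like the wide one (same length, shank and lean); its point on the shank 75 mm from the foot
- offcut_center (a point): centre of a square MDF offcut, 50 by 50 by 25 mm, lying on the bench beyond the jig (a bystander)
Not all that is in view belongs to the job. Leave any purple look-alike of the blank alone. What is shaped like the wide_bit but pink is not meant.

How it is judged:
By the outcome, as a careful person would: the job done as asked, in the order asked, and still so for the second after the job is handed in, while the arm keeps its last pose, push and grip.
It also fails if it takes over 58 s, if anything falls off the work surface, if the arm or the gripper's body presses on something with over 40 N, if the wrist force passes 120 N, or if a joint passes its speed limit or range.

## Working session

There is one attempt and no reset: what is moved stays moved. The work goes in short steps, Python scripts to look and compute and a tool call to move; the robot and the scene stay as the last step left them, time stands still between calls to the robot, and variables do not carry over. Pictures are saved under pics/ and viewed, at most 10 in all, crops included, and the job is handed in when it is done.

Besides the shell and the picture viewer there is one more tool, called after "Emit:" in YAML: its name, and indented under it one key for each argument. step_arm: Moves the arm, as the interface text tells. Shifts and turns lie within -1 to 1; 1 stands for 80 mm of shift or 120 degrees of turn. Its arguments: {"type":"object","properties":{"moves":{"type":"array","items":{"type":"array"}}},"required":["moves"]}

```bash
mkdir -p pics; ls; python3 - <<'E'
from station import manip
import cv2,numpy as np
for n in("scene","side"):
    p,d=manip.snapshot(n); cv2.imwrite(f"pics/{n}0.png",p); np.savez(f"{n}0.npz",p=p,d=d)
    c=manip.camera_info(n); print(n,np.round(c["mtx"],1).tolist(),c["D"],np.round(c["camera_from_world"],3).tolist())
print(manip.get_state())
E
```

```text
pics
scene [[540.1, 0.0, 267.1], [0.0, 540.1, 206.4], [0.0, 0.0, 1.0]] [0.01530188 0.         0.         0.         0.        ] [[0.361, 0.933, -0.011, -219.127], [0.632, -0.253, -0.732, -271.784], [-0.685, 0.257, -0.681, 1397.59], [0.0, 0.0, 0.0, 1.0]]
side [[480.1, 0.0, 282.3], [0.0, 480.1, 215.1], [0.0, 0.0, 1.0]] [0.03814217 0.         0.         0.         0.        ] [[0.991, -0.134, 0.021, -565.292], [-0.058, -0.558, -0.828, 149.14], [0.123, 0.819, -0.561, 842.636], [0.0, 0.0, 0.0, 1.0]]
{'t': 0.1, 'joints': array([-7.02675874e-02,  5.27801065e-02,  1.40157337e+00,  2.45507783e-05,
        1.68858536e+00, -7.02966577e-02]), 'joint_velocities': array([-0.00202849, -0.00090229, -0.00271829, -0.00184251, -0.00117357,
        0.00023069]), 'joint_efforts': array([ 2.37367596e-03, -3.82580674e+01, -3.60984743e+01, -5.21182415e-05,
        4.78979055e-03, -6.69374316e-06]), 'eef_pos': array([5.24767325e+02, 6.29241811e-02, 2.41578474e+02]), 'ee_rot': array([-5.16188545e-04,  7.07095329e-01,  7.07117913e-01, -4.32143991e-04]), 'wrist_force': array([-0.12789665,  0.30488451, -0.56507588]), 'moment': array([ 0.01729259, -0.02430361,  0.00747673]), 'gripper_force': 0.0, 'opening': 85.53158205506493}
```

View pics/scene0.png

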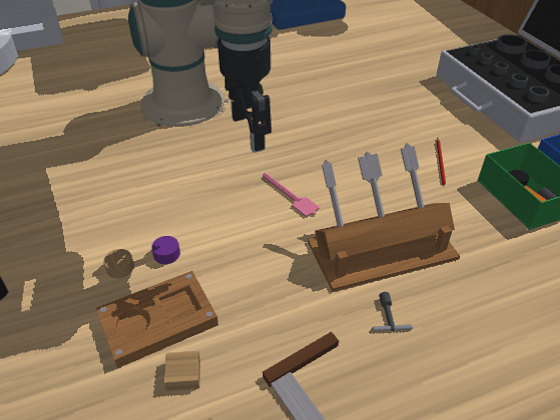

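View pics/side0.png

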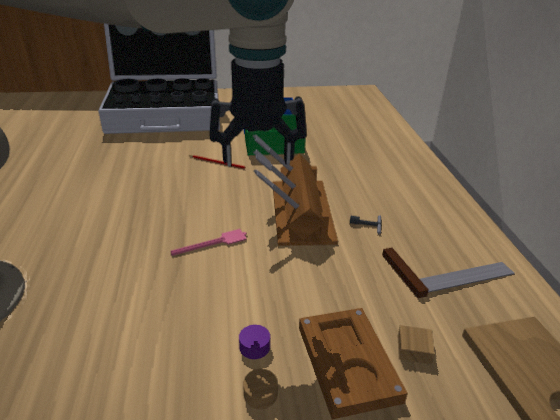

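Scene view: the brown blank is at (119,263), and the purple look-alike at (166,249) is not wanted. The jig is at (157,316), with its round pocket near (133,318). The three bits have blades at (329,174), (371,166) and (411,157), and the middle one looks widest. The pink look-alike is at (290,195) and the offcut at (182,370). The side view agrees with this. Next I measure with depth and take one close crop.

```bash
cat > h.py <<'E'
import numpy as np,cv2
from station import manip
def pts(n,d,uv,c=None):
    c=c or manip.camera_info(n); K=c["mtx"];T=np.linalg.inv(c["camera_from_world"])
    uv=np.atleast_2d(np.array(uv,float)); n_=cv2.undistortPoints(uv[:,None],K,np.array(c["D"]))[:,0]
    z=np.array([d[int(v),int(u)] for u,v in uv])
    P=np.c_[n_*z[:,None],z]; return P@T[:3,:3].T+T[:3,3]
def proj(n,P,c=None):
    c=c or manip.camera_info(n);T=np.array(c["camera_from_world"])
    Q=np.atleast_2d(P)@T[:3,:3].T+T[:3,3]
    return cv2.projectPoints(Q,np.zeros(3),np.zeros(3),c["mtx"],np.array(c["D"]))[0][:,0]
def cloud(n,d,box,c=None):
    u0,v0,u1,v1=box; uv=[(u,v) for v in range(v0,v1) for u in range(u0,u1) if d[v,u]>0]
    return np.array(uv),pts(n,d,uv,c)
E
python3 - <<'E'
from h import *
z=np.load("scene0.npz");p,d=z["p"],z["d"]
np.set_printoptions(precision=1,suppress=True)
def disc(n,d,box,zc,tol=5):
    uv,P=cloud(n,d,box); m=abs(P[:,2]-zc)<tol; Q=P[m]
    (c,r)=cv2.minEnclosingCircle(Q[:,:2].astype(np.float32)); print(n,len(Q),"mean",Q.mean(0),"circ",c,r)
disc("scene",d,(100,245,138,280),25,3); disc("scene",d,(148,232,184,268),25,3)
uv,P=cloud("scene",d,(90,265,225,365)); m=abs(P[:,2]-24)<3
r=cv2.minAreaRect(P[m][:,:2].astype(np.float32));print("jig",r,cv2.boxPoints(r))
for nm,box in dict(A=(318,155,345,232),B=(355,145,388,222),C=(398,138,428,212)).items():
    uv,P=cloud("scene",d,box); m=(P[:,2]>70)
    Q=P[m]; 
    # blade = above the rack
    for lo,hi in((95,120),(120,140),(140,160),(160,185)):
        q=Q[(Q[:,2]>lo)&(Q[:,2]<hi)]
        if len(q):print(nm,lo,hi,len(q),q.mean(0),"yspan",np.ptp(q[:,1]))
uv,P=cloud("scene",d,(300,195,465,290)); m=P[:,2]>84; r=cv2.minAreaRect(P[m&(P[:,2]<94)][:,:2].astype(np.float32)); print("rack top",r)
m=(P[:,2]>3)&(P[:,2]<98); r=cv2.minAreaRect(P[m][:,:2].astype(np.float32)); print("rack",r,cv2.boxPoints(r))
a=cv2.resize(p[130:300,300:480],None,fx=3.3,fy=3.3,interpolation=cv2.INTER_CUBIC)
cv2.imwrite("pics/crop1.png",a)
E
```

```text
scene 441 mean [ 507.6 -249.3   24.3] circ (506.7261047363281, -249.10691833496094) 25.920616149902344
scene 421 mean [ 506.8 -162.3   24.2] circ (506.2391357421875, -161.92262268066406) 25.878944396972656
jig ((641.0020751953125, -217.82781982421875), (221.08905029296875, 185.50180053710938), 62.16352844238281) [[ 507.4 -272.3]
 [ 671.4 -358.9]
 [ 774.6 -163.4]
 [ 610.6  -76.8]]
A 95 120 133 [581.7 138.7 107.5] yspan 15.258893328783188
A 120 140 167 [557.  140.6 129.8] yspan 19.998286055032793
A 140 160 86 [540.6 142.1 145.9] yspan 18.371778245375083
B 95 120 151 [584.6 218.2 109.4] yspan 31.04951509348342
B 120 140 319 [562.4 220.5 129.8] yspan 41.52223987638098
B 140 160 153 [547.1 221.2 145.1] yspan 38.626110478573366
C 95 120 138 [591.4 297.5 108.6] yspan 21.40181666708156
C 120 140 219 [568.1 299.7 129.9] yspan 30.49133042891242
C 140 160 114 [552.7 301.2 145.4] yspan 27.69701674291548
rack top ((624.5972290039062, 215.49221801757812), (238.9924774169922, 60.959712982177734), 85.57449340820312)
rack ((625.2207641601562, 233.04086303710938), (321.74847412109375, 246.25929260253906), 68.0440902709961) [[450.9 129.9]
 [679.3  37.8]
 [799.6 336.2]
 [571.2 428.3]]
```

View pics/crop1.png

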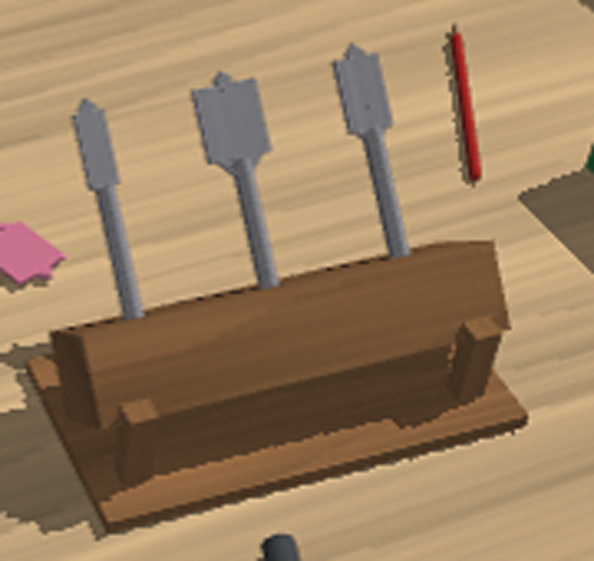

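Crop: the middle bit, blade about (232,120) in the crop and (371,166) in the full picture, is clearly the widest (about 38 mm by depth). I move towards the blank at (507,-249).

Emit:
step_arm:
  moves:
    - [[-0.75,-0.1,0],0,1]
    - [[-1,-0.22,0],0,1]

```text
t: 0.35
eef_pos: [506.8, -81.9, 241.6]
ee_rot: [-0.0, 0.708, 0.707, -0.001]
wrist_force: [0.4, 0.5, 0.2]
opening: 85.4
gripper_force: 0.0
```

Emit:
step_arm:
  moves:
    - [[-0.75,0,0],0,1]
    - [[-1,0,0],0,1]

```text
t: 0.6
eef_pos: [506.8, -162.4, 241.7]
ee_rot: [-0.0, 0.708, 0.706, -0.0]
wrist_force: [-0.1, -0.4, -0.1]
opening: 85.7
gripper_force: 0.0
```

Emit:
step_arm:
  moves:
    - [[-0.75,0,0],0,1]
    - [[-1,0,0],0,1]
    - [[-1,0,0],0,1]
    - [[-1,0,0],0,1]

```text
t: 1.1
eef_pos: [507.7, -238.7, 242.3]
ee_rot: [-0.0, 0.707, 0.708, 0.0]
wrist_force: [0.2, -0.3, -0.5]
opening: 85.5
gripper_force: 0.0
```

```bash
python3 - <<'E'
from h import *
np.set_printoptions(precision=1,suppress=True)
s=manip.get_state();print(s["t"],s["eef_pos"],s["ee_rot"])
c=manip.camera_info("wrist");p,d=manip.snapshot("wrist");np.savez("w1.npz",p=p,d=d,T=c["camera_from_world"],K=c["mtx"],D=c["D"])
cv2.imwrite("pics/w1.png",p);print(np.linalg.inv(c["camera_from_world"]))
z=np.load("scene0.npz");d=z["d"]
uv,P=cloud("scene",d,(85,265,235,368)); 
m=np.zeros(d.shape,np.uint8); k=abs(P[:,2]-24)<2.5; m[uv[k,1],uv[k,0]]=1
m[:,:][268:282,100:140]=0
n,l,st,_=cv2.connectedComponentsWithStats(m,connectivity=4); i=1+st[1:,4].argmax(); 
sel=l[uv[:,1],uv[:,0]]==i; r=cv2.minAreaRect(P[sel][:,:2].astype(np.float32)); print(st[i],r,cv2.boxPoints(r))
E
```

```text
1.1 [ 507.7 -238.7  242.3] [-0.   0.7  0.7  0. ]
[[   1.     0.    -0.   506.8]
 [   0.    -1.    -0.3 -163.1]
 [  -0.     0.3   -1.   374.6]
 [   0.     0.     0.     1. ]]
[  97  271  121   90 4010] ((645.2402954101562, -209.4940948486328), (112.79619598388672, 171.2170867919922), 6.144040584564209) [[ 580.  -130.4]
 [ 598.3 -300.6]
 [ 710.5 -288.6]
 [ 692.2 -118.3]]
```

View pics/w1.png

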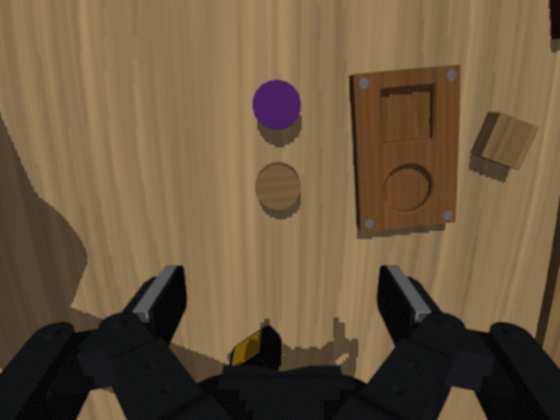

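Wrist view: blank (278,186), purple disc (277,105), round pocket (407,187), square pocket (406,112). I fit circles with code.

```bash
python3 - <<'E'
from h import *
np.set_printoptions(precision=1,suppress=True)
z=np.load("w1.npz");c=dict(mtx=z["K"],D=z["D"],camera_from_world=z["T"]);d=z["d"]
uv,P=cloud("w",d,(245,155,312,222),c);m=P[:,2]>20
print("blank",P[m].mean(0),cv2.minEnclosingCircle(P[m][:,:2].astype(np.float32)))
uv,P=cloud("w",d,(375,155,440,222),c);m=(P[:,2]<19)&(P[:,2]>9)
print("pocket",P[m].mean(0),cv2.minEnclosingCircle(P[m][:,:2].astype(np.float32)))
uv,P=cloud("w",d,(340,55,470,245),c);m=abs(P[:,2]-24)<3
r=cv2.minAreaRect(P[m][:,:2].astype(np.float32));print(r)
E
```

```text
blank [ 502.5 -248.1   25.6] ((502.4671630859375, -248.33642578125), 24.899690628051758)
pocket [ 648.3 -251.    14.9] ((647.3804321289062, -250.6116943359375), 26.848066329956055)
((641.9173583984375, -210.3096923828125), (111.8261947631836, 170.70864868164062), 6.412110328674316)
```

Emit:
step_arm:
  moves:
    - [[-0.11,-0.04,0.5],0,1]
    - [[-0.11,-0.04,1],0,1]
    - [[-0.11,-0.04,1],0,1]

```text
t: 1.52
eef_pos: [503.0, -246.8, 159.2]
ee_rot: [-0.003, 0.707, 0.708, -0.001]
wrist_force: [-0.3, -0.2, 0.1]
opening: 85.8
gripper_force: 0.0
```

Emit:
step_arm:
  moves:
    - [[0,0,0.5],0,1]
    - [[0,0,1],0,1]
    - [[0,0,1],0,1]
    - [[0,0,1],0,1]

```text
t: 2.02
eef_pos: [505.7, -249.2, 85.5]
ee_rot: [0.002, 0.707, 0.707, 0.001]
wrist_force: [-0.2, -0.3, 0.8]
opening: 85.4
gripper_force: 0.0
```

```bash
python3 - <<'E'
from h import *
np.set_printoptions(precision=1,suppress=True)
s=manip.get_state();print(s["t"],s["eef_pos"],s["wrist_force"])
c=manip.camera_info("wrist");p,d=manip.snapshot("wrist")
cv2.imwrite("pics/w2.png",p)
uv,P=cloud("w",d,(150,150,420,300),c);m=(P[:,2]>21)&(P[:,2]<30)
print(proj("w",[s["eef_pos"]],c),P[m].mean(0),cv2.minEnclosingCircle(P[m][:,:2].astype(np.float32)))
E
```

```text
2.025 [ 505.7 -249.2   85.5] [-0.2 -0.3  0.8]
[[283.3 280.4]] [ 513.2 -246.7   25.4] ((543.1097412109375, -247.57217407226562), 65.39268493652344)
```

View pics/w2.png

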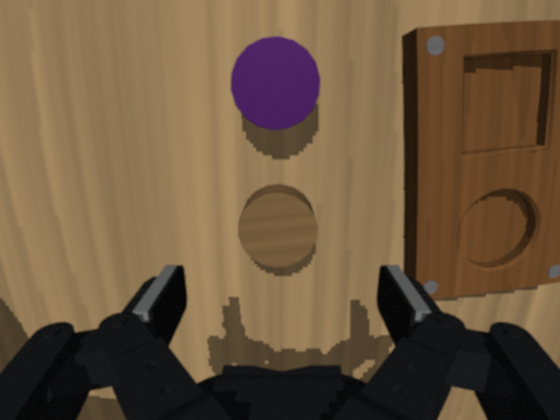

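Blank at (278,227), centred between the fingers (midline about 281). I descend and close on it.

Emit:
step_arm:
  moves:
    - [[0,0,0.4],0,1]
    - [[0,0,0.8],0,1]
    - [[0,0,0.8],0,1]
    - [[0,0,0.8],0,1]
    - [[0,0,0.8],0,-0.2]
    - [[0,0,0.8],0,-0.2]
    - [[0,0,0.8],0,-0.2]
    - [[0,0,0.8],0,-0.2]
    - [[0,0,0.8],0,-0.2]
    - [[0,0,0.8],0,-0.2]

```text
t: 3.32
eef_pos: [505.1, -249.3, 20.0]
ee_rot: [0.001, 0.707, 0.707, 0.0]
wrist_force: [-0.8, -0.1, 7.1]
opening: 47.7
gripper_force: 62.3
```

Emit:
step_arm:
  moves:
    - [[0,0,-0.3],0,-0.2]
    - [[0,0,-0.5],0,-0.2]
    - [[0,0,-0.5],0,-0.2]
    - [[0,0,-0.5],0,-0.2]

```text
t: 3.82
eef_pos: [503.9, -248.6, 57.6]
ee_rot: [-0.0, 0.707, 0.707, -0.0]
wrist_force: [-0.6, 0.2, -0.0]
opening: 47.9
gripper_force: 61.8
```

```bash
python3 - <<'E'
from h import *
np.set_printoptions(precision=1,suppress=True)
s=manip.get_state();print(s["t"],s["eef_pos"],s["wrist_force"],s["opening"],s["gripper_force"])
c=manip.camera_info("wrist");p,d=manip.snapshot("wrist")
cv2.imwrite("pics/w3.png",p)
E
```

```text
3.825 [ 503.9 -248.6   57.6] [-0.6  0.2 -0. ] 47.8512052178745 61.823140382766724
```

View pics/w3.png

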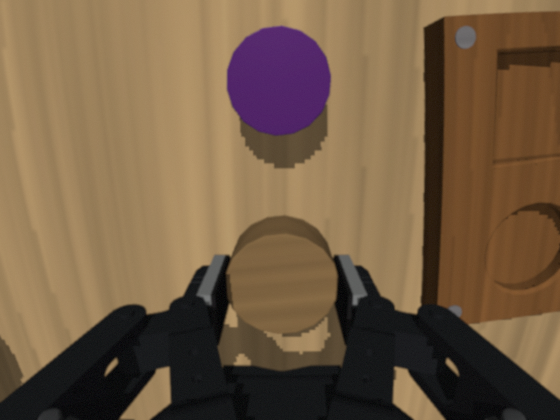

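Blank gripped at (282,285), lifted clear. I carry it above the pocket.

Emit:
step_arm:
  moves:
    - [[0,0.5,0],0,-0.2]
    - [[0,0.9,0],0,-0.2]

```text
t: 4.12
eef_pos: [576.8, -248.6, 57.3]
ee_rot: [-0.001, 0.707, 0.707, -0.0]
wrist_force: [0.1, -0.7, 0.0]
opening: 47.7
gripper_force: 61.9
```

Emit:
step_arm:
  moves:
    - [[-0.02,0.5,0],0,-0.2]
    - [[-0.02,0.88,0],0,-0.2]
    - [[-0.02,0.88,0],0,-0.2]
    - [[-0.02,0.88,0],0,-0.2]
    - [[-0.02,0.88,0],0,-0.2]

```text
t: 4.75
eef_pos: [645.8, -250.5, 58.2]
ee_rot: [-0.0, 0.707, 0.707, -0.0]
wrist_force: [0.2, 0.9, -1.1]
opening: 47.7
gripper_force: 62.0
```

```bash
python3 - <<'E'
from h import *
np.set_printoptions(precision=1,suppress=True)
s=manip.get_state();print(s["t"],s["eef_pos"],s["wrist_force"],s["opening"],s["gripper_force"])
c=manip.camera_info("wrist");p,d=manip.snapshot("wrist")
cv2.imwrite("pics/w4.png",p)
uv,P=cloud("w",d,(225,180,345,345),c)
h=np.histogram(P[:,2],bins=range(0,110,5));print(h[0])
m=(P[:,2]>55)&(P[:,2]<72)&(uv[:,0]>238)&(uv[:,0]<328);print("blanktop",P[m].mean(0))
b=P[m];print(np.percentile(b,[1,50,99],0))
S,ds=manip.snapshot("scene");cs=manip.camera_info("scene")
cv2.imwrite("pics/s4.png",cv2.resize(S[240:380,60:240],None,fx=4,fy=4,interpolation=cv2.INTER_CUBIC))
print("pocket px scene",proj("scene",[[648.5,-250,14],[648.5,-250,24]]), "TCP px",proj("scene",[s["eef_pos"]]))
E
```

```text
4.75 [ 645.8 -250.5   58.2] [ 0.2  0.9 -1.1] 47.74518437698994 61.963956356048584
[2067    0  936  468 3352 1439    0   20  271  322  369  471 8995  463
  144  127  114   18    0    0    0]
blanktop [ 645.4 -247.4   63.6]
[[ 626.9 -273.1   56.2]
 [ 645.2 -246.8   63.9]
 [ 664.3 -225.6   65.2]]
pocket px scene [[132.8 324.2]
 [131.6 320.6]] TCP px [[127.  306.6]]
```

View pics/w4.png

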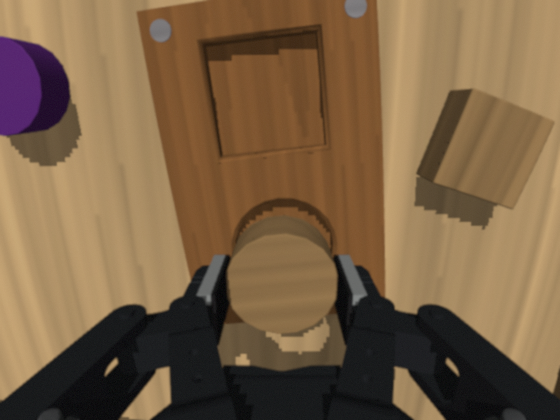

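```bash
python3 - <<'E'
from h import *
np.set_printoptions(precision=1,suppress=True)
c=manip.camera_info("wrist")
def plane(uv,z):
    o=pts("w",np.zeros((420,560)),uv,c); 
    q=pts("w",np.ones((420,560)),uv,c); r=q-o; return o+r*((z-o[:,2])/r[:,2])[:,None]
print("rim",plane([(285,197),(262,201),(310,203),(235,240),(333,237)],24))
print("blanktop",plane([(283,217),(228,280),(338,280),(283,334)],64))
E
python3 -c "
import cv2;p=cv2.imread('pics/w4.png');cv2.imwrite('pics/w4c.png',cv2.resize(p[180:350,190:380],None,fx=3.5,fy=3.5,interpolation=cv2.INTER_CUBIC))"
```

```text
rim [[ 647.1 -221.2   24. ]
 [ 635.1 -223.4   24. ]
 [ 660.3 -224.5   24. ]
 [ 619.9 -245.5   24. ]
 [ 673.3 -243.8   24. ]]
blanktop [[ 645.9 -218.5   64. ]
 [ 622.1 -247.4   64. ]
 [ 669.8 -247.4   64. ]
 [ 645.9 -275.6   64. ]]
```

View pics/w4c.png

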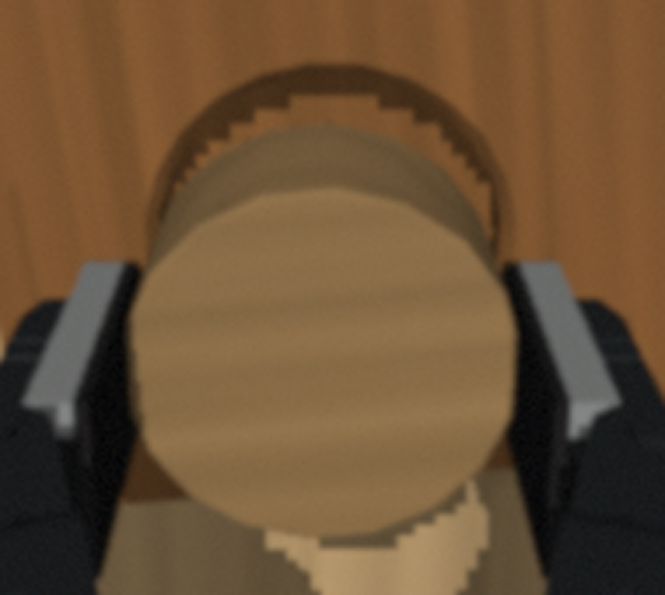

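Crop: the pocket rim is centred within about 1 mm of the blank. I lower it with a small correction.

Emit:
step_arm:
  moves:
    - [[0.01,0.01,0.1],0,-0.2]
    - [[0.01,0.01,0.18],0,-0.2]
    - [[0.01,0.01,0.24],0,-0.2]
    - [[0.01,0.01,0.28],0,-0.2]
    - [[0.01,0.01,0.28],0,-0.2]

```text
t: 5.48
eef_pos: [647.3, -249.5, 35.6]
ee_rot: [-0.0, 0.707, 0.707, -0.0]
wrist_force: [0.4, -0.2, -0.3]
opening: 47.7
gripper_force: 62.0
```

Emit:
step_arm:
  moves:
    - [[0,0,0.02],0,-0.2]
    - [[0,0,0.03],0,-0.2]
    - [[0,0,0.03],0,-0.2]

```text
t: 5.85
eef_pos: [647.6, -249.7, 34.0]
ee_rot: [0.0, 0.707, 0.707, 0.0]
wrist_force: [-2.1, -0.0, 2.3]
opening: 47.9
gripper_force: 62.2
```

```bash
python3 - <<'E'
from h import *
np.set_printoptions(precision=1,suppress=True)
s=manip.get_state();print(s["t"],s["eef_pos"],s["wrist_force"],s["opening"],s["gripper_force"])
c=manip.camera_info("wrist");p,d=manip.snapshot("wrist")
uv,P=cloud("w",d,(250,250,315,320),c);print(np.percentile(P[:,2],[10,50,90]))
E
```

```text
5.85 [ 647.6 -249.7   34. ] [-2.1 -0.   2.3] 47.85227129264111 62.249897718429565
[39.1 39.8 40.5]
```

Emit:
step_arm:
  moves:
    - [[0,0,0.02],0,-0.2]
    - [[0,0,0.02],0,-0.2]
    - [[0,0,0.02],0,-0.2]

```text
t: 6.28
eef_pos: [647.8, -249.8, 34.0]
ee_rot: [0.001, 0.707, 0.707, 0.0]
wrist_force: [-4.0, 1.5, 9.2]
opening: 47.4
gripper_force: 63.0
```

Emit:
step_arm:
  moves:
    - [[0,0,0],0,0.1]
    - [[0,0,0],0,0.5]
    - [[0,0,0],0,0.5]
    - [[0,0,0],0,0.5]
    - [[0,0,-0.3],0,0.7]
    - [[0,0,-0.8],0,0.7]
    - [[0,0,-1],0,0.7]
    - [[0,0,-1],0,0.7]

```text
t: 7.28
eef_pos: [647.9, -249.8, 112.9]
ee_rot: [0.001, 0.707, 0.707, 0.0]
wrist_force: [-0.6, 0.2, -0.5]
opening: 72.4
gripper_force: 0.0
```

```bash
python3 - <<'E'
from h import *
np.set_printoptions(precision=1,suppress=True)
s=manip.get_state();print(s["t"],s["eef_pos"],s["wrist_force"],s["opening"],s["gripper_force"])
c=manip.camera_info("wrist");p,d=manip.snapshot("wrist");cv2.imwrite("pics/w5.png",p)
uv,P=cloud("w",d,(180,130,370,300),c);m=abs(P[:,2]-39)<5;Q=P[m]
A=np.c_[Q[:,:2],np.ones(len(Q))];k=np.linalg.lstsq(A,Q[:,2],rcond=None)[0]
print(len(Q),Q.mean(0),"tilt deg",np.degrees(k[:2]),cv2.minEnclosingCircle(Q[:,:2].astype(np.float32)))
m=abs(P[:,2]-24)<4;print("jig top",np.median(P[m][:,2]))
E
```

```text
7.275 [ 647.9 -249.8  112.9] [-0.6  0.2 -0.5] 72.36729152782792 0.0
4235 [ 647.  -247.9   39.6] tilt deg [-0.  -0.7] ((646.8287353515625, -249.29306030273438), 25.1292724609375)
jig top 24.76506604310606
```

Blank seated: its top is 14.9 mm above the jig and flat. Now I measure the wide bit by depth.

```bash
cat > bit.py <<'E'
from h import *
def fitbit(Q,guess=(-.7,.06,.7),shank_r=0):
    """Q: points on the bit only. axis, then s-profile"""
    a=np.array(guess,float);a/=np.linalg.norm(a);o=np.median(Q,0)
    for _ in range(3):
        s=(Q-o)@a; bins=np.arange(s.min(),s.max(),4); C=[]
        for b in bins:
            q=Q[(s>=b)&(s<b+4)]
            if len(q)>4: C.append((q.min(0)+q.max(0))/2 if 0 else np.median(q,0))
        C=np.array(C);o=C.mean(0);a2=np.linalg.svd(C-o)[2][0];a=a2*np.sign(a2@a)
    return o,a
E
python3 - <<'E'
from bit import *
np.set_printoptions(precision=1,suppress=True)
for n,box in(("scene",(350,145,390,225)),("side",(225,125,300,215))):
    d=np.load(n+"0.npz")["d"];uv,P=cloud(n,d,box)
    x0=np.array([566,220,127.]);a=np.array([-.72,.06,.69]);a/=np.linalg.norm(a)
    for it in range(3):
        r=P-x0;s=r@a;per=r-s[:,None]*a
        m=(np.abs(per[:,1])<24)&(np.hypot(per[:,0],per[:,2])<12)&(s>-45)&(s<60)
        Q=P[m];o,a=fitbit(Q,a);x0=o
    s=(Q-o)@a;print(n,len(Q),"o",o,"a",np.round(a,3),"s",s.min(),s.max())
    yv=np.array([.08,1,0]);yv-=yv@a*a;yv/=np.linalg.norm(yv)
    for b in np.arange(-48,60,5):
        q=Q[(s>=b)&(s<b+5)]
        if len(q):w=(q-o)@yv;print(int(b),len(q),"w %.1f mid %.1f z %.1f"%(np.ptp(w),(w.min()+w.max())/2,q[:,2].mean()),end=" | ")
    print("end",o+a*s.max())
E
```

```text
scene 639 o [570.8 219.1 122.5] a [-0.7  0.1  0.7] s -43.93247220427176 45.22488662146524
-48 3 w 2.8 mid -0.7 z 93.6 | -43 18 w 11.1 mid 1.0 z 94.5 | -38 17 w 9.9 mid 1.5 z 98.3 | -33 18 w 9.7 mid 2.1 z 101.2 | -28 19 w 10.1 mid 0.9 z 105.4 | -23 16 w 9.5 mid 0.6 z 108.6 | -18 19 w 10.2 mid 1.3 z 111.9 | -13 22 w 18.2 mid 1.0 z 115.4 | -8 38 w 30.0 mid -1.5 z 118.5 | -3 53 w 38.6 mid 1.6 z 121.6 | 2 56 w 39.1 mid 1.1 z 125.1 | 7 57 w 38.3 mid 0.2 z 128.6 | 12 55 w 36.8 mid 0.8 z 132.2 | 17 56 w 37.4 mid 0.4 z 135.3 | 22 54 w 39.6 mid 1.7 z 139.2 | 27 55 w 38.0 mid 0.6 z 142.6 | 32 53 w 38.3 mid -0.2 z 146.0 | 37 25 w 34.8 mid 0.0 z 149.0 | 42 5 w 4.7 mid -0.2 z 153.0 | end [537.8 222.2 153.2]
side 242 o [569.7 212.8 122.3] a [-0.7  0.   0.7] s -43.945392801831936 46.91634616868358
-48 2 w 1.5 mid -2.5 z 90.8 | -43 12 w 8.6 mid -0.2 z 93.5 | -38 9 w 6.6 mid 0.1 z 97.1 | -33 12 w 8.1 mid 0.5 z 101.1 | -28 10 w 8.4 mid 1.1 z 103.6 | -23 12 w 6.0 mid 0.8 z 107.5 | -18 12 w 5.9 mid 1.0 z 111.2 | -13 8 w 6.1 mid -0.5 z 115.5 | -8 12 w 25.1 mid 5.4 z 119.5 | -3 14 w 38.5 mid 4.3 z 121.9 | 2 18 w 36.3 mid 3.5 z 125.5 | 7 15 w 37.4 mid 5.1 z 128.9 | 12 17 w 34.4 mid 1.8 z 132.1 | 17 17 w 36.9 mid 3.6 z 135.6 | 22 18 w 38.6 mid 4.1 z 139.8 | 27 14 w 33.9 mid 0.3 z 143.3 | 32 17 w 33.9 mid 2.9 z 146.7 | 37 17 w 37.3 mid 3.7 z 149.0 | 42 6 w 7.7 mid 5.2 z 152.5 | end [536.3 213.7 155.2]
```

Emit:
step_arm:
  moves:
    - [[0.3,0,-0.5],0,0.3]
    - [[0.9,0,-0.9],0,0.3]
    - [[1,-0.3,-1],0,0.3]

```text
t: 7.7
eef_pos: [624.2, -166.8, 192.3]
ee_rot: [0.0, 0.706, 0.708, 0.001]
wrist_force: [0.8, -0.1, -0.1]
opening: 55.6
gripper_force: 0.0
```

Emit:
step_arm:
  moves:
    - [[0.7,-0.2,-0.3],0,0.3]
    - [[1,-0.6,-0.7],0,0.3]

```text
t: 7.95
eef_pos: [574.1, -87.2, 245.0]
ee_rot: [-0.003, 0.706, 0.708, -0.001]
wrist_force: [-0.2, -0.5, 0.7]
opening: 55.6
gripper_force: 0.0
```

Emit:
step_arm:
  moves:
    - [[0.7,-0.4,0],0,0.3]
    - [[1,-0.6,0],0,0.3]

```text
t: 8.2
eef_pos: [525.8, -7.5, 246.3]
ee_rot: [-0.001, 0.707, 0.708, -0.001]
wrist_force: [-0.5, 0.5, -0.6]
opening: 55.7
gripper_force: 0.0
```

Emit:
step_arm:
  moves:
    - [[0.7,-0.3,0],0,0.3]
    - [[1,-0.6,0],0,0.3]

```text
t: 8.45
eef_pos: [477.9, 72.4, 245.7]
ee_rot: [-0.001, 0.706, 0.708, -0.001]
wrist_force: [0.4, 0.0, -0.9]
opening: 55.6
gripper_force: 0.0
```

Emit:
step_arm:
  moves:
    - [[0.5,0.3,0],0.09,0]
    - [[1,0.75,0],0.175,0]
    - [[1,0.75,0],0.26,0]
    - [[1,0.75,0],0.35,0]
    - [[1,0.75,0],0.43,0]
    - [[1,0.75,0],0.52,0]
    - [[1,0.75,0],0.61,0]
    - [[1,0.75,0],0.7,0]
    - [[1,0.75,0],0.786,0]
    - [[1,0.75,0],0.786,0]

```text
t: 9.7
eef_pos: [539.0, 150.3, 245.8]
ee_rot: [0.0, 0.999, -0.037, -0.002]
wrist_force: [-0.1, -0.8, -0.0]
opening: 42.5
gripper_force: 0.0
```

```bash
python3 - <<'E'
from h import *
from scipy.spatial.transform import Rotation as R
np.set_printoptions(precision=3,suppress=True)
s=manip.get_state();print(s["t"],s["eef_pos"],s["opening"],s["joints"])
M=R.from_quat(s["ee_rot"],scalar_first=True).as_matrix();print(M)
print("shift tool to above grip (80mm units)",M.T@(np.array([598.5,215.5,245])-s["eef_pos"])/80)
E
```

```text
9.7 [539.028 150.311 245.821] 42.524450053039054 [ 0.206  0.152  1.287 -0.     1.706  1.851]
[[ 0.997 -0.074 -0.003]
 [-0.074 -0.997 -0.001]
 [-0.003  0.001 -1.   ]]
shift tool to above grip (80mm units) [ 0.681 -0.867  0.007]
```

Emit:
step_arm:
  moves:
    - [[0.3,-0.4,0],0,0]
    - [[0.68,-0.87,0],0,0]
    - [[0.68,-0.87,0],0,0]
    - [[0.68,-0.87,0],0,0]

```text
t: 10.2
eef_pos: [598.6, 215.4, 246.8]
ee_rot: [0.0, 0.999, -0.036, -0.001]
wrist_force: [-0.3, -0.0, -0.7]
opening: 42.5
gripper_force: 0.0
```

```bash
python3 - <<'E'
from bit import *
np.set_printoptions(precision=1,suppress=True)
s=manip.get_state();print(s["t"],s["eef_pos"])
c=manip.camera_info("wrist");p,d=manip.snapshot("wrist");cv2.imwrite("pics/w6.png",p)
np.savez("w6.npz",p=p,d=d,T=c["camera_from_world"],K=c["mtx"],D=c["D"])
uv,P=cloud("w",d,(0,0,560,420),c)
x0=np.array([566,220,124.]);a=np.array([-.73,.07,.68]);a/=np.linalg.norm(a)
for it in range(3):
    r=P-x0;t=r@a;per=r-t[:,None]*a
    m=(np.abs(per[:,1])<24)&(np.hypot(per[:,0],per[:,2])<10)&(t>-42)&(t<60)
    Q=P[m];o,a=fitbit(Q,a);x0=o
t=(Q-o)@a;print(len(Q),"o",o,"a",np.round(a,3),"s",t.min(),t.max(),"end",o+a*t.max())
for b in np.arange(-70,70,6):
    q=Q[(t>=b)&(t<b+6)]
    if len(q):print(int(b),len(q),"w",np.ptp(q[:,1]),"c",(q.min(0)+q.max(0))/2)
E
```

```text
10.2 [598.6 215.4 246.8]
2960 o [565.6 219.8 126.5] a [-0.7  0.1  0.7] s -41.9927799218712 42.37292603406015 end [534.3 222.2 155. ]
-46 21 w 8.826152479732656 c [595.8 217.8  99.1]
-40 65 w 9.080407057498746 c [593.1 218.  100.8]
-34 69 w 8.905185116460217 c [588.5 218.3 106.1]
-28 70 w 8.806670432308323 c [584.4 218.6 110.4]
-22 69 w 8.798094021861743 c [580.2 218.9 114.2]
-16 134 w 21.908157879371032 c [575.1 219.4 118.3]
-10 255 w 36.84110060246911 c [570.1 219.6 121.1]
-4 304 w 37.59841940888904 c [565.5 220.2 125.3]
2 325 w 37.95373399266106 c [561.5 220.2 129.7]
8 327 w 37.60840921408837 c [557.6 220.4 133.8]
14 329 w 37.39483482005039 c [552.7 220.7 137.8]
20 338 w 37.63723988915268 c [548.2 221.4 142. ]
26 369 w 37.9824601090975 c [544.4 221.5 146.1]
32 246 w 37.784279619904794 c [540.  221.6 150.5]
38 39 w 7.753185304845999 c [536.3 221.9 153.1]
```

View pics/w6.png

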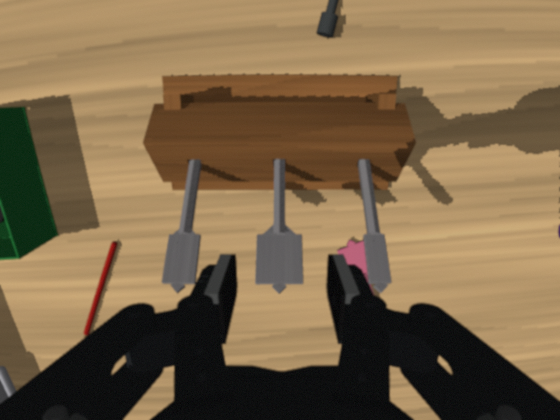

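Wrist view: the wide bit's blade at (280,258) and shank (279,185) lie midway between the fingers and upright in the picture; its neighbours are at (182,258) and (375,258). I descend on the shank.

Emit:
step_arm:
  moves:
    - [[-0.02,-0.02,0.5],0,0]
    - [[-0.02,-0.02,0.97],0,0]
    - [[-0.02,-0.02,0.97],0,0]

```text
t: 10.62
eef_pos: [595.6, 216.3, 167.7]
ee_rot: [0.001, 0.999, -0.038, -0.003]
wrist_force: [0.2, -0.8, -0.4]
opening: 42.8
gripper_force: 0.0
```

Emit:
step_arm:
  moves:
    - [[0,0,0.4],0,0]
    - [[0,0,0.75],0,0]
    - [[0,0,1],0,0]
    - [[0,0,1],0,0]
    - [[0,0,1],0,0]

```text
t: 11.25
eef_pos: [598.3, 217.6, 92.4]
ee_rot: [-0.0, 0.999, -0.038, 0.001]
wrist_force: [-0.4, -0.9, 0.8]
opening: 42.7
gripper_force: 0.0
```

Emit:
step_arm:
  moves:
    - [[0,0,0],0,-1]
    - [[0,0,0],0,-1]
    - [[0,0,0],0,-1]
    - [[0,0,0],0,-1]
    - [[0,0,0],0,-1]

```text
t: 11.88
eef_pos: [597.8, 217.6, 91.4]
ee_rot: [-0.0, 0.999, -0.038, 0.001]
wrist_force: [-2.1, -1.0, 5.3]
opening: 8.5
gripper_force: 58.9
```

Emit:
step_arm:
  moves:
    - [[-0.09,0,-0.085],0,-1]
    - [[-0.18,0,-0.17],0,-1]
    - [[-0.27,0,-0.25],0,-1]

```text
t: 12.25
eef_pos: [576.6, 219.0, 111.2]
ee_rot: [-0.0, 0.999, -0.038, 0.002]
wrist_force: [5.3, -0.4, 1.3]
opening: 8.5
gripper_force: 58.5
```

Emit:
step_arm:
  moves:
    - [[-0.1,0,-0.1],0,-1]
    - [[-0.25,0,-0.24],0,-1]
    - [[-0.4,0,-0.39],0,-1]
    - [[-0.5,0,-0.55],0,-1]
    - [[-0.5,0,-0.8],0,-1]
    - [[-0.5,0,-1],0,-1]

```text
t: 13.0
eef_pos: [535.8, 222.1, 191.2]
ee_rot: [-0.0, 0.999, -0.038, -0.0]
wrist_force: [0.2, 0.2, -1.7]
opening: 8.8
gripper_force: 58.6
```

```bash
cat > held.py <<'E'
from bit import *
from scipy.spatial.transform import Rotation as R
def held(n="scene",guess=None,show=True):
    """bit axis from points around the TCP that are steel-like, beyond the fingers"""
    s=manip.get_state();tcp=s["eef_pos"];M=R.from_quat(s["ee_rot"],scalar_first=True).as_matrix()
    c=manip.camera_info(n);p,d=manip.snapshot(n)
    uv=np.array([(u,v) for v in range(420) for u in range(560) if d[v,u]>0]);P=pts(n,d,uv,c)
    L=(P-tcp)@M   # tool coords
    m=(np.abs(L[:,1])<23)&(L[:,0]<-22)&(L[:,0]>-110)&(L[:,2]<100)&(L[:,2]>-90)&(P[:,2]>8)
    hsv=cv2.cvtColor(p,cv2.COLOR_BGR2HSV);q=hsv[uv[:,1],uv[:,0]];m&=(q[:,1]<60)&(q[:,2]>50)
    B=L[m]; f=(np.abs(L[:,1])<12)&(L[:,0]>18)&(L[:,0]<85)&(L[:,2]>-90)&(q[:,1]<60)&(q[:,2]>50)&(P[:,2]>8)
    F=L[f]
    for nm,X in(("blade",B),("foot",F)):
        if len(X)>8:
            k=np.polyfit(X[:,0],X[:,2],1); print(n,nm,len(X),"angle(blade up +) %.1f"%np.degrees(np.arctan(k[0])),"mean",X.mean(0),"x",X[:,0].min(),X[:,0].max(),"z at ends",X[X[:,0].argmin(),2],X[X[:,0].argmax(),2])
    return p
E
python3 - <<'E'
from held import *
np.set_printoptions(precision=1,suppress=True)
s=manip.get_state();print(s["t"],s["eef_pos"],s["opening"],s["gripper_force"])
for n in("scene","side","wrist"): p=held(n)
E
```

```text
13.0 [535.8 222.1 191.2] 8.782371551906452 58.5966682434082
scene blade 75 angle(blade up +) 44.8 mean [-35.3  11.3 -37.8] x -44.533071168153604 -24.532306667128474 z at ends -46.611939407398616 -30.241229181362325
scene foot 192 angle(blade up +) 43.5 mean [36.7  0.7 30.8] x 18.174056738937512 56.81115457606628 z at ends 12.061444715494908 48.346050591455274
side blade 173 angle(blade up +) 44.9 mean [-40.9   7.  -44.9] x -61.91659555354432 -22.003998271694325 z at ends -61.27366744966297 -24.1093056206751
side foot 118 angle(blade up +) 43.6 mean [36.1  5.6 33.2] x 19.62366815157997 55.47140667309212 z at ends 21.41656090603989 46.880557604343345
wrist blade 331 angle(blade up +) -12.0 mean [-23.5  -0.2 -26.8] x -26.603359977722913 -22.0093208613843 z at ends -25.36647332821329 -26.998430154213423
wrist foot 1566 angle(blade up +) 45.1 mean [34.3 -0.3 29. ] x 18.011784577160476 53.86719888372136 z at ends 11.085865055117296 47.2735008668453
```

Drawn out cleanly and held at about 44° (blade up). I carry it towards the jig's near edge, where pressing the foot on the jig will pivot the bit level between the pads.

Emit:
step_arm:
  moves:
    - [[0.05,0.3,0],0,-1]
    - [[0.11,0.93,0],0,-1]

```text
t: 13.4
eef_pos: [538.7, 147.5, 188.8]
ee_rot: [0.0, 0.999, -0.036, -0.001]
wrist_force: [0.5, -0.7, -0.9]
opening: 8.5
gripper_force: 58.7
```

Emit:
step_arm:
  moves:
    - [[0.05,0.47,0],0,-1]
    - [[0.11,0.93,0],0,-1]

```text
t: 13.65
eef_pos: [541.8, 71.0, 189.1]
ee_rot: [0.0, 0.999, -0.038, -0.001]
wrist_force: [0.6, 0.3, -2.2]
opening: 8.7
gripper_force: 58.7
```

Emit:
step_arm:
  moves:
    - [[0.05,0.47,0],0,-1]
    - [[0.11,0.93,0],0,-1]

```text
t: 13.9
eef_pos: [545.0, -3.7, 189.0]
ee_rot: [-0.0, 0.999, -0.038, -0.001]
wrist_force: [0.6, -0.1, -1.6]
opening: 8.5
gripper_force: 58.7
```

Emit:
step_arm:
  moves:
    - [[0.05,0.47,0],0,-1]
    - [[0.11,0.93,0],0,-1]

```text
t: 14.15
eef_pos: [548.2, -78.5, 189.1]
ee_rot: [-0.0, 0.999, -0.038, -0.001]
wrist_force: [0.9, 0.5, -2.3]
opening: 8.3
gripper_force: 58.7
```

Emit:
step_arm:
  moves:
    - [[0.05,0.47,0],0,-1]
    - [[0.11,0.93,0],0,-1]

```text
t: 14.4
eef_pos: [551.4, -153.3, 189.0]
ee_rot: [-0.0, 0.999, -0.038, -0.001]
wrist_force: [-0.3, 0.4, -1.0]
opening: 9.0
gripper_force: 58.7
```

Emit:
step_arm:
  moves:
    - [[0.05,0.47,0.1],0,-1]
    - [[0.11,0.93,0.3],0,-1]
    - [[0.11,0.93,0.6],0,-1]
    - [[0.11,0.93,0.8],0,-1]
    - [[0.11,0.93,0.8],0,-1]

```text
t: 15.02
eef_pos: [554.2, -226.2, 124.2]
ee_rot: [-0.001, 0.999, -0.037, -0.002]
wrist_force: [0.3, 0.4, -1.0]
opening: 8.8
gripper_force: 58.7
```

```bash
python3 - <<'E'
from held import *
np.set_printoptions(precision=1,suppress=True)
s=manip.get_state();print(s["t"],s["eef_pos"],s["ee_rot"],s["opening"],s["gripper_force"],s["joints"])
for n in("scene","side","wrist"): p=held(n)
E
```

```text
15.025 [ 554.2 -226.2  124.2] [-0.  1. -0. -0.] 8.762975867181131 58.748635053634644 [-0.4  0.3  1.3  0.   1.5  1.2]
scene blade 26 angle(blade up +) 23.1 mean [-24.6   0.5 -26.9] x -27.9132614534705 -22.009263864698294 z at ends -25.926366591905058 -26.14252027458235
scene foot 209 angle(blade up +) 52.8 mean [36.1 -0.9 26.6] x 18.070717263677544 57.27518031970096 z at ends -62.42393640320196 46.69684285149686
side blade 586 angle(blade up +) 43.4 mean [-41.9   4.  -44.9] x -61.7592074921061 -22.258859958842496 z at ends -61.183989425675755 -25.692898828718818
side foot 201 angle(blade up +) 44.3 mean [35.7  4.8 31.1] x 18.026262794643493 55.36370933094059 z at ends 16.44561969124134 46.157056852429236
wrist blade 324 angle(blade up +) -14.8 mean [-23.5  -0.3 -26.8] x -25.816165699758695 -22.01335249210178 z at ends -26.178184751188446 -28.597924948494427
wrist foot 1565 angle(blade up +) 45.4 mean [34.3 -0.3 29.2] x 18.027492260164433 53.75256813708879 z at ends 12.321411961340658 48.20434214137036
```

Emit:
step_arm:
  moves:
    - [[0,0,0.25],0,-1]
    - [[0,0,0.52],0,-1]
    - [[0,0,0.52],0,-1]
    - [[0,0,0.52],0,-1]

```text
t: 15.68
eef_pos: [555.3, -227.1, 85.2]
ee_rot: [0.0, 0.999, -0.038, 0.0]
wrist_force: [0.1, 0.7, -1.0]
opening: 8.8
gripper_force: 58.7
```

Emit:
step_arm:
  moves:
    - [[-0.02,0,0.05],0,-1]
    - [[-0.04,0,0.1],0,-1]
    - [[-0.06,0,0.13],0,-1]
    - [[-0.09,0,0.16],0,-1]
    - [[-0.09,0,0.16],0,-1]

```text
t: 16.3
eef_pos: [549.3, -227.0, 75.0]
ee_rot: [0.001, 0.999, -0.038, 0.003]
wrist_force: [-3.1, 1.0, 10.3]
opening: 8.6
gripper_force: 60.0
```

```bash
python3 - <<'E'
from held import *
np.set_printoptions(precision=1,suppress=True)
s=manip.get_state();print(s["t"],s["eef_pos"],s["wrist_force"],s["opening"])
for n in("side","wrist"): p=held(n)
E
```

```text
16.3 [ 549.3 -227.    75. ] [-3.1  1.  10.3] 8.63290021955904
side blade 609 angle(blade up +) 40.2 mean [-43.5   3.6 -42.1] x -64.79821955195642 -22.68259863522705 z at ends -56.813396254890314 -24.131471956797245
side foot 218 angle(blade up +) 40.5 mean [37.   4.1 27.5] x 18.184411822237664 58.30887441929204 z at ends 12.615481488657935 43.42902689573272
wrist blade 428 angle(blade up +) 2.0 mean [-24.2  -0.2 -25.5] x -27.370182312161603 -22.01045017788771 z at ends -23.99089550265876 -22.466137163686632
wrist foot 1777 angle(blade up +) 41.7 mean [36.  -0.4 26.3] x 18.014230234334235 56.91887129119891 z at ends 9.818128378597041 43.3223392793246
```

The bit pivots in the grip at about 10 N. Continue along the arc.

Emit:
step_arm:
  moves:
    - [[-0.03,0,0.05],0,-1]
    - [[-0.06,0,0.1],0,-1]
    - [[-0.085,0,0.15],0,-1]
    - [[-0.1,0,0.2],0,-1]
    - [[-0.12,0,0.25],0,-1]
    - [[-0.14,0,0.3],0,-1]
    - [[-0.15,0,0.35],0,-1]
    - [[-0.16,0,0.39],0,-1]
    - [[-0.16,0,0.39],0,-1]

```text
t: 17.52
eef_pos: [535.6, -226.0, 42.0]
ee_rot: [0.001, 0.999, -0.038, 0.001]
wrist_force: [-2.6, 0.8, 4.5]
opening: 8.5
gripper_force: 58.7
```

```bash
python3 - <<'E'
from held import *
np.set_printoptions(precision=1,suppress=True)
s=manip.get_state();print(s["t"],s["eef_pos"],s["wrist_force"],s["opening"])
for n in("side","wrist"): p=held(n)
E
```

```text
17.525 [ 535.6 -226.    42. ] [-2.6  0.8  4.5] 8.509246921184829
side blade 780 angle(blade up +) 11.8 mean [-53.    3.1 -18. ] x -82.62723331190185 -22.022703193204936 z at ends -21.484478315742546 -11.24842960284899
side foot 297 angle(blade up +) 12.4 mean [46.9  3.7  3.5] x 18.207408890128423 75.03366438917118 z at ends -2.7124706749571814 8.408548290051854
wrist blade 984 angle(blade up +) 4.4 mean [-30.5  -0.2 -13.7] x -39.44043806124984 -22.01922112138399 z at ends -13.001373789481883 -11.80708073152339
wrist foot 3201 angle(blade up +) 12.6 mean [46.1 -0.2  2.7] x 18.034391136527642 73.4782432996813 z at ends -2.802536853193629 6.892007059095974
```

Emit:
step_arm:
  moves:
    - [[-0.01,0,0.05],0,-1]
    - [[-0.02,0,0.1],0,-1]
    - [[-0.02,0,0.15],0,-1]
    - [[-0.02,0,0.2],0,-1]
    - [[-0.02,0,0.2],0,-1]

```text
t: 18.25
eef_pos: [533.8, -225.7, 25.4]
ee_rot: [0.0, 0.999, -0.038, 0.001]
wrist_force: [-1.6, -0.4, 5.3]
opening: 8.4
gripper_force: 59.2
```

```bash
python3 - <<'E'
from held import *
np.set_printoptions(precision=1,suppress=True)
s=manip.get_state();print(s["t"],s["eef_pos"],s["wrist_force"],s["opening"])
for n in("side","wrist"): p=held(n)
E
```

```text
18.25 [ 533.8 -225.7   25.4] [-1.6 -0.4  5.3] 8.408590902041135
side blade 758 angle(blade up +) -1.2 mean [-53.3   2.8  -6.5] x -82.37396878462302 -22.761678817066198 z at ends -5.921899322823268 -8.95676016789826
side foot 310 angle(blade up +) -0.5 mean [48.9  3.6 -7.6] x 19.261754711948488 76.77790571373542 z at ends -4.087794680195158 -2.404113200374613
wrist blade 1171 angle(blade up +) -7.9 mean [-34.8  -0.2  -7.1] x -47.258670744087134 -22.02865465276269 z at ends -4.828887388560292 -9.770378262550489
wrist foot 3752 angle(blade up +) -0.0 mean [48.8 -0.1 -8.5] x 18.023538923039442 75.75079572892544 z at ends -7.913333787011194 1.4898956422442757
```

Level within about 1°. I lift, turn and move over the blank.

Emit:
step_arm:
  moves:
    - [[0,0,-0.2],0,-1]
    - [[0,0,-0.6],0,-1]
    - [[0,0,-1],0,-1]

```text
t: 18.73
eef_pos: [533.3, -225.2, 105.9]
ee_rot: [-0.0, 0.999, -0.038, -0.0]
wrist_force: [0.7, -0.3, -1.1]
opening: 8.9
gripper_force: 58.5
```

Emit:
step_arm:
  moves:
    - [[0.1,0,-0.4],-0.08,-1]
    - [[0.3,0,-0.7],-0.16,-1]
    - [[0.6,0,-0.75],-0.24,-1]
    - [[0.7,0,-0.75],-0.33,-1]
    - [[0.7,0,-0.75],-0.41,-1]
    - [[0.7,0,-0.75],-0.5,-1]
    - [[0.7,0,-0.75],-0.58,-1]
    - [[0.7,0,-0.75],-0.67,-1]
    - [[0.7,0,-0.75],-0.75,-1]
    - [[0.7,0,-0.75],-0.786,-1]

```text
t: 19.98
eef_pos: [589.2, -229.4, 165.1]
ee_rot: [-0.0, 0.706, 0.708, 0.0]
wrist_force: [0.5, -0.0, -0.2]
opening: 8.4
gripper_force: 58.6
```

Emit:
step_arm:
  moves:
    - [[0.2,0.3,0],0,-1]
    - [[0.4,0.7,0],0,-1]
    - [[0.4,0.7,0],0,-1]
    - [[0.4,0.7,0],0,-1]
    - [[0.4,0.7,0],0,-1]

```text
t: 20.6
eef_pos: [644.8, -198.2, 165.0]
ee_rot: [0.0, 0.707, 0.707, -0.0]
wrist_force: [-0.5, 0.4, -1.6]
opening: 8.4
gripper_force: 58.9
```

```bash
python3 - <<'E'
from held import *
np.set_printoptions(precision=1,suppress=True)
s=manip.get_state();print(s["t"],s["eef_pos"],s["ee_rot"],s["wrist_force"],s["opening"])
M=R.from_quat(s["ee_rot"],scalar_first=True).as_matrix()
print("blade est",s["eef_pos"]+M@[-57.5,0,-3])
for n in("scene","side","wrist"): p=held(n)
# steel-like blade points, scene and side
for n in("scene","side"):
    p,d=manip.snapshot(n);uv,P=cloud(n,d,(0,200,330,420));L=(P-s["eef_pos"])@M
    m=(abs(L[:,1])<26)&(L[:,0]<-42)&(L[:,0]>-76)&(abs(L[:,2]+5)<12);Q=P[m]
    if len(Q)>20:
        k=np.linalg.lstsq(np.c_[Q[:,:2],np.ones(len(Q))],Q[:,2],rcond=None)[0]
        print(n,len(Q),"blade mid",(np.percentile(Q,2,0)+np.percentile(Q,98,0))/2,"slopes deg x,y",np.degrees(k[:2]))
p,d=manip.snapshot("side");uv,P=cloud("side",d,(240,300,420,420))
cv2.imwrite("pics/end.png",p)
E
```

```text
20.6 [ 644.8 -198.2  165. ] [ 0.   0.7  0.7 -0. ] [-0.5  0.4 -1.6] 8.419822643087892
blade est [ 644.7 -255.7  168.1]
scene blade 744 angle(blade up +) 0.1 mean [-53.7   4.1  -5.8] x -84.30170774971238 -22.048922515523522 z at ends -4.463980631998139 -5.384808167799407
scene foot 289 angle(blade up +) 1.0 mean [47.1  4.9 -5. ] x 18.124180080908385 76.93577731666353 z at ends -6.099250909208288 -5.425431518473438
side blade 858 angle(blade up +) -0.3 mean [-57.5   0.2  -7.1] x -86.21139817673946 -22.042568864984453 z at ends -5.070513065918714 -4.89446630276316
side foot 37 angle(blade up +) -0.3 mean [66.1 -2.4 -5.4] x 55.00835638195207 75.64895876204082 z at ends -4.118204944461458 -5.033177410204211
wrist blade 1070 angle(blade up +) -7.4 mean [-33.4  -0.7  -7.8] x -45.30066344798375 -22.01445979664525 z at ends -5.76896050597889 -9.127143568076876
wrist foot 3761 angle(blade up +) 1.4 mean [49.1 -0.8 -7.1] x 18.022624417909647 76.4509834643849 z at ends -8.462007964670146 -4.674318738707409
scene 513 blade mid [ 647.6 -257.3  170.5] slopes deg x,y [-0.2 -1.3]
```

View pics/end.png

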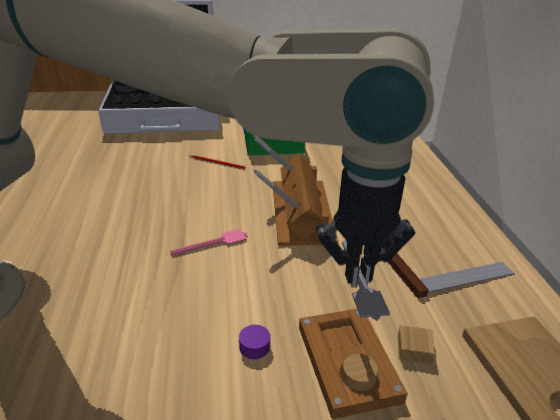

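Final view: blank seated in the round pocket (360,372), bit held level with its blade at (371,303), other two bits still in the rack. A small correction centres it.

Emit:
step_arm:
  moves:
    - [[0.075,0.03,0],0,-1]
    - [[0.075,0.03,0],0,-1]
    - [[0.075,0.03,0],0,-1]
    - [[0.075,0.03,0],0,-1]
    - [[0.075,0.03,0],0,-1]
    - [[0.075,0.03,0],0,-1]

```text
t: 21.65
eef_pos: [647.7, -191.7, 164.7]
ee_rot: [0.0, 0.707, 0.707, 0.0]
wrist_force: [0.4, -0.2, -0.7]
opening: 8.3
gripper_force: 58.9
```

```bash
python3 - <<'E'
from held import *
np.set_printoptions(precision=1,suppress=True)
s=manip.get_state();M=R.from_quat(s["ee_rot"],scalar_first=True).as_matrix()
e=s["eef_pos"]+M@[-57.5,0,-3];print(s["t"],"blade",e,s["joint_velocities"].round(3))
def mid(n,c,zc,r,tol):
    p,d=manip.snapshot(n);uv,P=cloud(n,d,(0,150,400,420));m=(np.hypot(*(P[:,:2]-c).T)<r)&(abs(P[:,2]-zc)<tol);Q=P[m]
    return (np.percentile(Q,1,0)+np.percentile(Q,99,0))/2
print("scene blank",mid("scene",[647.5,-249.5],39,35,4)[:2],"blade",mid("scene",e[:2],168,30,8)[:2],"side blank",mid("side",[647.5,-249.5],39,35,4)[:2],"blade",mid("side",e[:2],168,30,8)[:2])
if np.hypot(*(e[:2]-[647.5,-249.5]))<4: print(manip.finish_job())
E
```

```text
21.65 blade [ 647.7 -249.2  167.7] [-0.  0.  0.  0.  0. -0.]
scene blank [ 650.8 -249.7] blade [ 650.4 -247.3] side blank [ 647.7 -252.1] blade [ 648.1 -248.6]
the job is handed in; nothing more can be done
None
```

The job was handed in at 21.7 s: the round blank is seated flat in the round pocket, and the widest bit is held still and level (within about 1°), its blade about 168 mm above the bench and within 2–4 mm of the blank's middle by camera.

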